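Vent a robot's air reservoir

TASK

Make the orange air reservoir on the little blue robot safe: first shut the air supply by swinging the red shut-off handle clockwise (seen from above) all the way to its stop, crosswise to the pipe. Then unscrew the small knurled lock nut of the orange reservoir's bleed valve all the way up to its stop, and press the freed valve tip fully down and hold it there for about a second before letting it spring back. Leave the grey reservoir's valve and the loose things on the bench as they are.

Things in the scene. Friction and masses are not known exactly. Their poses are not given: they have to be found in the camera images.
- deck: blue robot deck, fixed to the bench: plate 290 x 330 mm, top 30 mm above the bench, orange wheels (90 mm across) along its long sides. Origin on the bench under its centre; x along the brass pipe (top 49 mm up) and the reservoirs, away from the arm (white flipper blade at +x, motor with yellow gears at -x), z up. Placed and turned anew each time
- orange: orange air reservoir, fixed on the deck: cylinder 48 mm across, 130 mm long along the deck's x, top 82 mm above the bench; 110 mm to the left or right of the pipe (the two reservoirs may change sides). Origin on the deck plate (30 mm up) under its -x end, axes as the deck's; its bleed valve stands 15 mm to -x of the origin
- handle_axis (a point): the vertical turning axis of the red shut-off handle, at the height of the middle of the bar (86 mm above the bench); x and y as the deck's. The fixed valve under it, 34 mm long and 28 mm wide, is 62 mm high
- handle_end (a point): point on the red handle bar 55 mm from its turning axis, mid-width, mid-height (86 mm above the bench). The bar is 12 mm wide, 12 mm high (80 to 92 mm above the bench) and ends 72 mm from the axis. The handle's x axis points from this point to the turning axis
- handle (a joint): turn of the shut-off handle in rad: 0 = open, bar along the pipe, pointing to the deck's -x; grows clockwise seen from above to 1.57 = shut, at its stop, bar crosswise, pointing to the deck's +y. It needs about 2 N at the end point and stays where it is left
- orange_nut_centre (a point): centre of the orange reservoir's knurled bright metal lock nut, on the vertical valve axis: 15 mm across, 12 mm high; centre 116 mm above the bench when tight, rising as it is unscrewed. Below it a brass stem 10 mm across, its foot (18 mm across) topped 79 mm above the bench, on an aluminium block 28 mm square topped at 74 mm
- orange_nut (a joint): turn of the orange valve's lock nut in rad: 0 = tight, grows as it is unscrewed (counter-clockwise from above) to 4.4 at its upper stop; it starts at 0 to 0.6. Coarse thread: it rises 7.5 mm a turn on the pin (1.2 mm a rad). It turns with 0.03 N m of friction, stays where it is left and does not come off. If the nut is held from rising, the spring-loaded pin goes down instead
- orange_tip (a point): centre of the top face of the orange valve's brass pin, on the same axis as the nut: 8 mm across, 142 mm above the bench when up (20 mm above the tight nut's top, about 15 mm above it when unscrewed)
- orange_pin (a joint): how far the orange valve's pin is pressed down, in m: 0 = up, 0.0045 = fully down at its stop. Spring: 2 N to start, 5.6 N at the bottom. The nut rides on the pin and blocks it while tight
- grey_nut_centre (a point): centre of the grey reservoir's lock nut; the same valve on the grey cylinder, to be left alone
- grey_nut (a joint): turn of the grey valve's nut in rad, as for the orange one; it starts nearly tight (0 to 0.3)
- grey_pin (a joint): how far the grey valve's pin is pressed, in m; 0 = up
- driver_grip (a point): handle of a screwdriver lying on the bench beside the deck; leave alone
- spare_wheel_centre (a point): centre of a spare orange wheel lying flat, 90 mm across, 26 mm high; leave alone
- jar_centre (a point): centre of a small grease jar, 50 mm across, 60 mm high; leave alone

How it is judged:
By the outcome, as a careful person would: the job done as asked, in the order asked, and still so for the second after the job is handed in, with the robot touching nothing.
It also fails if it takes over 72 s, if anything falls off the work surface, if the arm or the gripper's body presses on something with over 40 N, if the wrist force passes 120 N, or if a joint passes its speed limit or range.

ROBOT

A 6-joint arm with a two-finger parallel gripper is mounted at the origin on the work surface. World frame = base frame: x ahead of the robot, y to its left, z up, the work surface at z = 0. Lengths are in m, angles in rad, forces in N, time in s.
With the tool pointing down it reaches from about 0.35 to 0.975 m from the base axis. Payload 4.9 kg.
Tool frame: the origin (TCP) lies at the very end of the fingers, on their centre line; the grasp point (between the pads) lies 19 mm behind it; x points along the fingers, y is the direction in which the jaws open and shut, and the axes are right-handed (so a half turn about x gives the same grasp; the last joint's range is limited). The gripper opens to 85 mm and grips with 20 to 120 N. Pads are 22 mm wide; open, the fingers measure 114 mm over their backs; the gripper's body (76 mm by 85 mm) begins 54 mm behind the grasp point. The pads swing forward as they close: fully open they stand 13 mm farther back than shut.
Start: joints at [-1.342, 0.053, 1.613, -0, 1.476, -0.119], TCP at [0.213, -0.588, 0.231] pointing down, gripper open.
Joint ranges: [-3.01, 3.01], [-1.01, 2.22], [0.06, 2.58], [-1.02, 4.17], [0.09, 2.62], [-3.14, 3.14]. Speed limits (rad/s): [2.57, 2.57, 3.14, 3.14, 3.14, 3.14].

INTERFACE

Orientations are given as a rotation vector (axis times angle).
In Python, from station import ctrl, get_image, calibration, finish_job, search_frame, cut_out, mark_of gives the robot as it stands. The module is installed in compiled form; this text tells all that it offers.
- The arm moves only by the tool arm_command, never from a script. Its argument "plan" is a list that holds one entry, the list of rows, each a list of 7 numbers: the shift along the tool's x, y, z in m, then the turn, a rotation vector about the tool's x, y, z in degrees, then the finger opening in m, from 0 to 0.0854. A call has 1 to 20 rows; each row shifts and turns the pose as measured when the row begins, along the tool's axes as they then stand; what a row does not reach is not made up. A row lasts 1/12 s, in which the tool goes at most 41.7 mm and 7.16 degrees, less where a joint would pass 70% of its speed; a pose out of reach is approached as far as the arm can. A call with a gripper value outside its range is refused whole. The fingers move at their own pace and stop on an object; "squeeze" is the grip in N (left out, the last holds). Time passes only in rows, so rows that do not move let the fingers close. It gives the time, the measured TCP pose, the force and the opening at its end, in the units of the state.
- ctrl.get_obs(): the state, without advancing time (a new reading comes with each control period).
- get_image(name): name is "scene" or "top" or "wrist"; returns the picture (480x640x3 uint8, red, green, blue); there is no depth.
- calibration(name): a dict with "fx", "fy", "cx", "cy" (pixels), "cam_to_world" (4x4, takes a point from camera to world coordinates); the wrist camera has in their place "hand_eye" (4x4, takes a point from camera to tool coordinates, whose origin is the TCP and whose axes are the tool frame's). Camera axes: x right, y down, z forward; pixel columns grow to the right and rows downward; lengths in m; the calibration is good to about 2 mm. A picture is of the moment at which its call begins: read the wrist's pose just before it. calibration takes no time and is no camera call.
- finish_job(): hands the job in, once; it reports no verdict.
Trained networks look in the newest picture that a camera, given by its name, has taken for a name from the list of things; names that differ only in an ending like _2 or _b are one class to them, and where a whole thing is asked for, a point or a joint stands for the part that bears it (a point fixed in the world has none). Each returns a list of dicts, best first, with "conf" (0 to 1); they miss things now and then, are a little off and sometimes report something else, mostly with a low value. They report only what shows in the picture. A call takes as long as a camera call.
- search_frame(camera, thing): "at" ([x, y, z] in m, in the coordinates of the camera as it stood for that picture, good to about 4 mm: the middle of the surface that is visible of it).
- cut_out(camera, thing): "mask" (480x640 bool, what is visible of it).
- mark_of(camera, thing): "at" ([x, y, z] in m, in the coordinates of the camera as it stood for that picture, good to about 4 mm: a listed point, or the origin of a listed thing).
The state is a dict: "t": time; "q": joint angles; "dq": joint speeds; "effort": joint torques, N m; "tool_pos": TCP position; "tool_rot": TCP orientation; "contact_force": force on the tool from outside, world axes, zero at the start; "wrist_torque": the same for the moment, N m; "opening": finger opening in m.
Only numpy, scipy, OpenCV 4.12 (cv2) and the standard library are available. Lean on these libraries where they do the work, as an engineer would, in place of code of your own. Each camera call takes 0.05 s, during which the arm holds its last target. There are 200 camera calls.

## Working session

There is one attempt and no reset: what is moved stays moved. The work goes in short steps, Python scripts to look and compute and a tool call to move; the robot and the scene stay as the last step left them, time stands still between calls to the robot, and variables do not carry over. Pictures are saved under pics/ and viewed, about 8 in all and at most 12, crops included, and the job is handed in when it is done.

Besides the shell and the picture viewer there is one more tool, called after "Emit:" as name(argument=value, ...) on one line, values as JSON. arm_command: Moves the arm, as the interface text tells. Its arguments: {"type":"object","properties":{"plan":{"type":"array","items":{"type":"array","items":{"type":"array","items":{"type":"number"}}}},"squeeze":{"type":"number"}},"required":["plan"]}

```bash
mkdir -p pics; cat > h.py <<'E'
import numpy as np, cv2
from scipy.spatial.transform import Rotation as R
from station import ctrl, get_image, calibration, finish_job, search_frame, cut_out, mark_of
def T(o):
    M=np.eye(4); M[:3,:3]=R.from_rotvec(o["tool_rot"]).as_matrix(); M[:3,3]=o["tool_pos"]; return M
def c2w(cam):
    c=calibration(cam)
    return T(ctrl.get_obs())@np.array(c["hand_eye"]) if cam=="wrist" else np.array(c["cam_to_world"])
def snap(cam,f=None):
    M=c2w(cam); im=get_image(cam)
    if f: cv2.imwrite("pics/"+f,im[:,:,::-1])
    return M,im
def pts(cam,M,names,fn=mark_of):
    for n in names:
        r=fn(cam,n)
        for d in r[:2]: print(cam,n,round(d["conf"],2),np.round((M@np.r_[d["at"],1])[:3],4))
        if not r: print(cam,n,"none")
def pix(cam,M,u,v,z):
    c=calibration(cam); d=M[:3,:3]@np.array([(u-c["cx"])/c["fx"],(v-c["cy"])/c["fy"],1]); return M[:3,3]+d*(z-M[2,3])/d[2]
def proj(cam,M,p):
    c=calibration(cam); q=np.linalg.inv(M)@np.r_[p,1]; return c["fx"]*q[0]/q[2]+c["cx"],c["fy"]*q[1]/q[2]+c["cy"]
E
python3 - <<'E'
from h import *
o=ctrl.get_obs(); print(o["t"],o["tool_rot"],T(o)[:3,:3].round(2).tolist(),o["opening"])
for c in ["top","scene"]:
    M,im=snap(c,c+"0.png"); print(M[:3,3])
    pts(c,M,["deck","orange","handle_axis","handle_end","orange_nut_centre","orange_tip","grey_nut_centre"]+(["jar_centre"] if c=="top" else []))
E
```

```text
0.0 [ 2.0331695   0.35933003 -2.03331287] [[-0.0, 0.34, -0.94], [0.0, -0.94, -0.34], [-1.0, -0.0, -0.0]] 0.08555258041597795
[ 0.46140672 -0.01528834  1.56583519]
top deck 0.75 [ 5.711e-01 -4.710e-02  2.000e-04]
top orange 0.79 [ 0.5618 -0.1613  0.0262]
top orange 0.5 [0.4826 0.4298 0.0118]
top handle_axis 0.88 [ 0.6322 -0.0418  0.0853]
top handle_end 0.54 [ 0.5742 -0.0426  0.0865]
top orange_nut_centre 0.6 [ 0.5445 -0.159   0.1119]
top orange_tip 0.4 [ 0.5468 -0.1623  0.1442]
top grey_nut_centre 0.5 [0.5338 0.0606 0.1139]
top grey_nut_centre 0.46 [ 0.5484 -0.1579  0.1417]
top jar_centre 0.83 [ 0.6183 -0.4323  0.0308]
[ 0.87158675 -0.4892801   0.86050902]
scene deck 0.56 [ 0.5696 -0.0505  0.0017]
scene orange 0.82 [ 0.5609 -0.1647  0.0279]
scene handle_axis 0.6 [ 0.6348 -0.0491  0.0884]
scene handle_axis 0.15 [ 0.5768 -0.0454  0.0817]
scene handle_end 0.71 [ 0.5782 -0.045   0.0848]
scene orange_nut_centre 0.49 [ 0.5472 -0.164   0.1405]
scene orange_nut_centre 0.46 [ 0.5492 -0.16    0.1183]
scene orange_tip 0.55 [ 0.5471 -0.1601  0.1385]
scene grey_nut_centre 0.51 [0.5381 0.0562 0.1113]
```

View pics/top0.png

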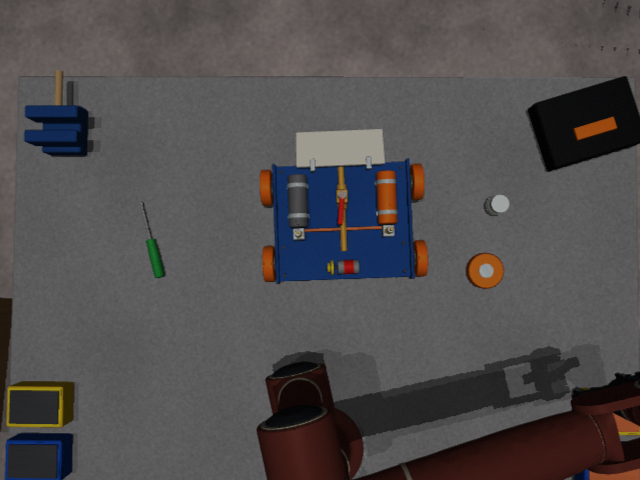

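View pics/scene0.png

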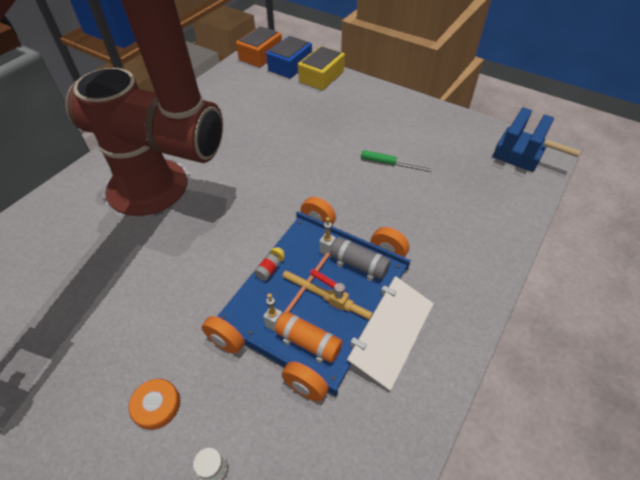

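Deck yaw comes out at about 3°. The orange valve is at about (0.547, -0.161), and the handle runs from about (0.577, -0.044) to its axis at (0.634, -0.045). In the top view the handle is at (341, 210) and the orange valve at (389, 230). I'm moving above the handle.

Emit:
arm_command(plan=[[[0, -0.0215, -0.0294, 0, 0, 0, 0.04], [0, -0.0215, -0.0294, 0, 0, 0, 0.04], [0, -0.0215, -0.0294, 0, 0, 0, 0.04], [0, -0.0215, -0.0294, 0, 0, 0, 0.04], [0, -0.0215, -0.0294, 0, 0, 0, 0.04], [0, -0.0215, -0.0294, 0, 0, 0, 0.04], [0, -0.0215, -0.0294, 0, 0, 0, 0.04], [0, -0.0215, -0.0294, 0, 0, 0, 0.04], [0, -0.0215, -0.0294, 0, 0, 0, 0.04], [0, -0.0215, -0.0294, 0, 0, 0, 0.04], [0, -0.0215, -0.0294, 0, 0, 0, 0.04], [0, -0.0215, -0.0294, 0, 0, 0, 0.04], [0, -0.0215, -0.0294, 0, 0, 0, 0.04], [0, -0.0215, -0.0294, 0, 0, 0, 0.04], [0, -0.0215, -0.0294, 0, 0, 0, 0.04], [0, -0.0215, -0.0294, 0, 0, 0, 0.04], [0, -0.0215, -0.0294, 0, 0, 0, 0.04], [0, -0.0215, -0.0294, 0, 0, 0, 0.04]]])

```text
t: 2.35
tool_pos: [0.5931, -0.0255, 0.2329]
tool_rot: [2.043, 0.335, -2.03]
contact_force: [0.9, -0.5, -0.0]
opening: 0.0399
```

Emit:
arm_command(plan=[[[0, 0, 0, -7, 0, 0, 0.04], [0, 0, 0, -7, 0, 0, 0.04], [0, 0, 0, -7, 0, 0, 0.04], [0, 0, 0, -7, 0, 0, 0.04], [0, 0, 0, -7, 0, 0, 0.04], [0, 0, 0, -7, 0, 0, 0.04], [0, 0, 0, -7, 0, 0, 0.04], [0, 0, 0, -7, 0, 0, 0.04], [0, 0, 0, -7, 0, 0, 0.04], [0, 0, 0, -7, 0, 0, 0.04], [0, 0, 0, -7, 0, 0, 0.04], [0, 0, 0, -7, 0, 0, 0.04], [0, 0, 0, -7, 0, 0, 0.04], [0, 0, 0, -7, 0, 0, 0.04], [0, 0, 0, -7, 0, 0, 0.04], [0, 0, 0, -7, 0, 0, 0.04], [0, 0, 0, -7, 0, 0, 0.04], [0, 0, 0, -7, 0, 0, 0.04], [0, 0, 0, -7, 0, 0, 0.04], [0, 0, 0, -7, 0, 0, 0.04]]])

```text
t: 4.02
tool_pos: [0.597, -0.0156, 0.233]
tool_rot: [0.235, 1.548, -0.241]
contact_force: [-0.5, -0.6, 1.0]
opening: 0.0402
```

```bash
python3 - <<'E'
from h import *
o=ctrl.get_obs(); print(o["t"],o["q"],o["tool_pos"],T(o)[:3,:3].round(3).tolist(),o["opening"])
M,im=snap("wrist","w1.png"); print(M[:3,3])
pts("wrist",M,["handle_axis","handle_end","orange_nut_centre","orange_tip"])
E
```

```text
4.0167 [-0.14892548 -0.01981295  1.6834127  -0.00382135  1.46826807 -1.41544443] [ 0.59696904 -0.01561088  0.23302376] [[0.009, 0.299, 0.954], [-0.005, 0.954, -0.299], [-1.0, -0.002, 0.01]] 0.04016534131141527
[0.527855   0.00727586 0.37512458]
wrist handle_axis 0.92 [ 0.6336 -0.0488  0.0845]
wrist handle_end 0.8 [ 0.5775 -0.0462  0.082 ]
wrist orange_nut_centre 0.74 [ 0.5472 -0.1607  0.1162]
wrist orange_tip 0.69 [ 0.5476 -0.1599  0.1416]
```

View pics/w1.png

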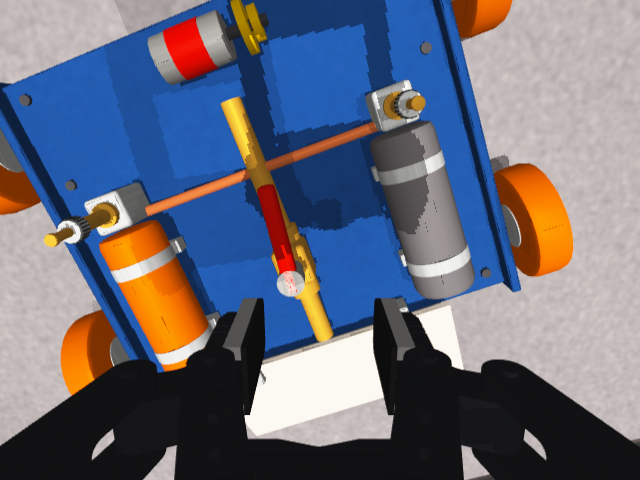

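The wrist view shows the red bar from (268, 185) to its axis at (290, 285), and the orange valve at (75, 230). The measurements agree with the other cameras. The bar is already about 0.1 rad round. I'll align over it and check before going down.

Emit:
arm_command(plan=[[[0, -0.016, -0.002, -7, 0, 0, 0.04], [0, -0.016, 0.0, -7, 0, 0, 0.04], [0.02, 0, 0, -1, 0, 0, 0.04], [0.02, 0, 0, 0, 0, 0, 0.04], [0, 0, 0, 0, 0, 0, 0.04], [0, 0, 0, 0, 0, 0, 0.04]]])

```text
t: 4.77
tool_pos: [0.5883, -0.0475, 0.1943]
tool_rot: [0.034, 1.557, -0.043]
contact_force: [-0.7, 0.5, -0.2]
opening: 0.0402
```

```bash
cat > rel.py <<'E'
from h import *
import sys
o=ctrl.get_obs(); M=T(o); p=np.array([float(x) for x in sys.argv[1:4]])
print(o["t"],"TCP",M[:3,3].round(4),"x",M[:3,0].round(3),"yang",np.degrees(np.arctan2(M[1,1],M[0,1])).round(1),"rel",(M[:3,:3].T@(p-M[:3,3])).round(4),"F",np.round(o["contact_force"],1),"q6",round(o["q"][5],2),round(o["opening"],4))
E
python3 rel.py 0.5837 -0.0447 0.072
```

```text
4.7667 TCP [ 0.5883 -0.0475  0.1943] x [ 0.013 -0.006 -1.   ] yang 87.2 rel [ 0.1222  0.0032 -0.0064] F [-0.7  0.5 -0.2] q6 -1.73 0.0402
```

Emit:
arm_command(plan=[[[0.03, 0.003, -0.006, 0, 0, 0, 0.04], [0.03, 0, 0, 0, 0, 0, 0.04], [0.03, 0, 0, 0, 0, 0, 0.04], [0.015, 0, 0, 0, 0, 0, 0.04], [0.008, 0, 0, 0, 0, 0, 0.04], [0, 0, 0, 0, 0, 0, 0.022], [0, 0, 0, 0, 0, 0, 0.022]]])

```text
t: 5.35
tool_pos: [0.5905, -0.0449, 0.0876]
tool_rot: [0.037, 1.543, -0.049]
contact_force: [-0.0, 0.1, 0.1]
opening: 0.0221
```

```bash
python3 rel.py 0.5837 -0.0447 0.072
```

```text
5.35 TCP [ 0.5905 -0.0449  0.0876] x [ 0.027 -0.009 -1.   ] yang 86.8 rel [ 0.0154 -0.0001 -0.0073] F [-0.   0.1  0.1] q6 -1.71 0.0221
```

Emit:
arm_command(plan=[[[0.01, 0, -0.007, 0, 1.5, 0, 0.022], [0.006, 0, 0, 0, 0, 0, 0.022], [0, 0, 0, 0, 0, 0, 0.022]]])

```text
t: 5.6
tool_pos: [0.5863, -0.045, 0.075]
tool_rot: [0.037, 1.564, -0.05]
contact_force: [-0.0, 0.1, 0.2]
opening: 0.0219
```

```bash
python3 rel.py 0.6336 -0.047 0.072
```

```text
5.6 TCP [ 0.5863 -0.045   0.075 ] x [ 0.006 -0.009 -1.   ] yang 86.8 rel [0.0033 0.0007 0.0473] F [-0.   0.1  0.2] q6 -1.71 0.0219
```

Emit:
arm_command(plan=[[[0, 0.0057, 0.00035, 7, 0, 0, 0.022], [0, 0.0057, 0.00035, 7, 0, 0, 0.022], [0, 0.0057, 0.00035, 7, 0, 0, 0.022], [0, 0.0057, 0.00035, 7, 0, 0, 0.022], [0, 0.0057, 0.00035, 7, 0, 0, 0.022], [0, 0.0057, 0.00035, 7, 0, 0, 0.022], [0, 0.0057, 0.00035, 7, 0, 0, 0.022], [0, 0.0057, 0.00035, 7, 0, 0, 0.022], [0, 0.0057, 0.00035, 7, 0, 0, 0.022], [0, 0.0057, 0.00035, 7, 0, 0, 0.022]]])

```text
t: 6.43
tool_pos: [0.6167, -0.0066, 0.0757]
tool_rot: [0.998, 1.316, -1.028]
contact_force: [-2.7, 0.2, 0.8]
opening: 0.0221
```

```bash
python3 rel.py 0.6336 -0.047 0.072
```

```text
6.4333 TCP [ 0.6167 -0.0066  0.0757] x [-0.006 -0.018 -1.   ] yang 15.0 rel [0.0044 0.0059 0.0433] F [-2.7  0.2  0.8] q6 -0.38 0.0221
```

Emit:
arm_command(plan=[[[0, 0.0065, 0, 6, 0, 0, 0.022], [0, 0.0065, 0, 6, 0, 0, 0.022], [0, 0.005, 0, 0, 0, 0, 0.022], [0, 0.004, 0, 0, 0, 0, 0.022], [0, 0.003, 0, 0, 0, 0, 0.022]]])

```text
t: 6.85
tool_pos: [0.6355, -0.0024, 0.0753]
tool_rot: [1.151, 1.239, -1.204]
contact_force: [-17.4, -0.2, 10.6]
opening: 0.0217
```

```bash
python3 rel.py 0.6336 -0.047 0.072
```

```text
6.85 TCP [ 0.6355 -0.0024  0.0753] x [-0.028 -0.017 -0.999] yang 2.6 rel [ 0.0041 -0.0038  0.0444] F [-17.4  -0.2  10.6] q6 -0.15 0.0217
```

The force has jumped to 17 N, so the handle is at its stop. I'll back off, rise and check.

Emit:
arm_command(plan=[[[0, -0.003, 0, 0, 0, 0, 0.04], [0, -0.001, 0, 0, 0, 0, 0.04], [-0.02, 0, 0, 0, 0, 0, 0.04], [-0.04, 0, 0, 0, 0, 0, 0.04], [-0.04, 0, 0, 0, 0, 0, 0.04], [-0.04, 0, 0, 0, 0, 0, 0.04], [0, 0, 0, 0, 0, 0, 0.04], [0, 0, 0, 0, 0, 0, 0.04]]])

```text
t: 7.52
tool_pos: [0.6369, -0.0011, 0.2213]
tool_rot: [1.143, 1.24, -1.19]
contact_force: [-0.3, 0.3, -1.4]
opening: 0.0402
```

```bash
python3 rel.py 0.5474 -0.1605 0.2; python3 - <<'E'
from h import *
M,im=snap("wrist","w2.png")
pts("wrist",M,["handle_axis","handle_end"])
M,im=snap("top"); pts("top",M,["handle_axis","handle_end"]); cv2.imwrite("pics/t2.png",cv2.resize(im[140:300,240:440,::-1],None,fx=3,fy=3))
E
```

```text
7.5167 TCP [ 0.6369 -0.0011  0.2213] x [-0.022 -0.018 -1.   ] yang 3.4 rel [ 0.026  -0.0982  0.1535] F [-0.3  0.3 -1.4] q6 -0.17 0.0402
wrist handle_axis 0.8 [ 0.6355 -0.0501  0.0862]
wrist handle_end 0.59 [0.631  0.0122 0.079 ]
top handle_axis 0.96 [ 0.6299 -0.0468  0.0866]
top handle_end 0.52 [0.6288 0.0099 0.0845]
```

View pics/w2.png

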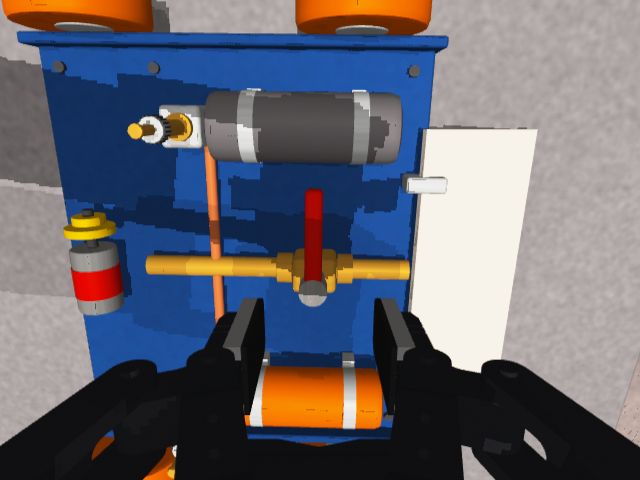

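The bar, at (314, 190–290), now lies crosswise to the pipe at its stop, so the air supply is shut. Next I move over the orange nut, turned so that one grip covers the whole unscrewing.

Emit:
arm_command(plan=[[[0, -0.019, 0.03, 0, 1, 1.2, 0.04], [0, -0.019, 0.03, 0, 0, 0, 0.04], [0, -0.019, 0.03, 0, 0, 0, 0.04], [0, -0.019, 0.03, 0, 0, 0, 0.04], [0, -0.019, 0.03, 0, 0, 0, 0.04], [0, 0, 0, 7, 0, 0, 0.04], [0, 0, 0, 7, 0, 0, 0.04], [0, 0, 0, 7, 0, 0, 0.04], [0, 0, 0, 7, 0, 0, 0.04], [0, 0, 0, 7, 0, 0, 0.04], [0, 0, 0, 7, 0, 0, 0.04], [0, 0, 0, 7, 0, 0, 0.04], [0, 0, 0, 7, 0, 0, 0.04], [0, 0, 0, 7, 0, 0, 0.04], [0, 0, 0, 7, 0, 0, 0.04], [0, 0, 0, 7, 0, 0, 0.04]]])

```text
t: 9.15
tool_pos: [0.5328, -0.1593, 0.1888]
tool_rot: [2.042, 0.304, -2.139]
contact_force: [-0.5, -0.4, -0.1]
opening: 0.04
```

Emit:
arm_command(plan=[[[0, 0, 0, 7, 0, 0, 0.04], [0, 0, 0, 7, 0, 0, 0.04], [0, 0, 0, 7, 0, 0, 0.04], [0, 0, 0, 7, 0, 0, 0.04], [0, 0, 0, 7, 0, 0, 0.04], [0, 0, 0, 7, 0, 0, 0.04], [0, 0, 0, 7, 0, 0, 0.04], [0, 0, 0, 7, 0, 0, 0.04], [0, 0, 0, 7, 0, 0, 0.04], [0, 0, 0, 7, 0, 0, 0.04], [0, 0, 0, 0, 0, 0, 0.04]]])

```text
t: 10.07
tool_pos: [0.524, -0.1556, 0.1692]
tool_rot: [-1.55, 0.884, 1.702]
contact_force: [-0.9, -0.7, -0.1]
opening: 0.0399
```

```bash
cat >> rel.py <<'E'
d=M[:3,:3].T@np.array([0,0,-1]); print("tilt fix deg wy,wz",np.degrees([-d[2],d[1]]).round(2))
E
python3 rel.py 0.5474 -0.1605 0.099; python3 - <<'E'
from h import *
M,im=snap("wrist","w3.png")
pts("wrist",M,["orange_nut_centre","orange_tip"])
E
```

```text
10.0667 TCP [ 0.524  -0.1556  0.1692] x [-0.077  0.031 -0.997] yang -146.5 rel [ 0.068  -0.0201 -0.0217] F [-0.9 -0.7 -0.1] q6 2.14 0.0399
tilt fix deg wy,wz [ 3.89 -2.69]
wrist orange_nut_centre 0.94 [ 0.5462 -0.1643  0.1156]
wrist orange_tip 0.72 [ 0.5469 -0.1598  0.1439]
```

View pics/w3.png

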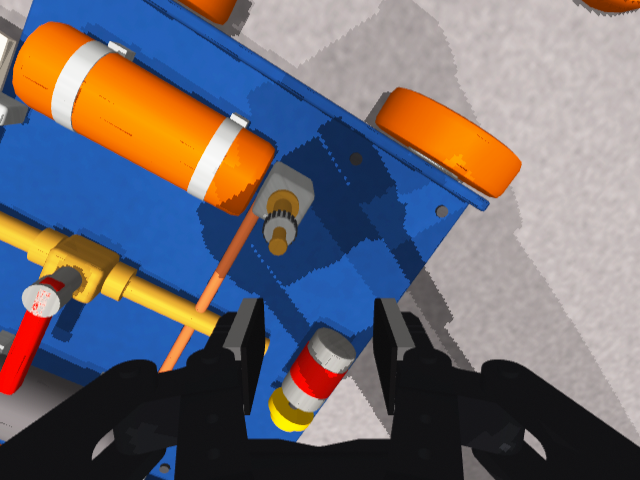

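Emit:
arm_command(plan=[[[-0.01, -0.013, -0.01, 0, 3.8, -2.6, 0.04], [0, -0.008, -0.01, 0, 0, 0, 0.04], [0, 0, 0, 0, 0, 0, 0.04], [0, 0, 0, 0, 0, 0, 0.04]]])

```text
t: 10.55
tool_pos: [0.5538, -0.1609, 0.1774]
tool_rot: [-1.633, 0.865, 1.634]
contact_force: [0.2, -0.4, -0.0]
opening: 0.0398
```

```bash
python3 rel.py 0.5472 -0.1608 0.099
```

```text
10.55 TCP [ 0.5538 -0.1609  0.1774] x [-0.  0. -1.] yang -145.8 rel [0.0784 0.0053 0.0037] F [ 0.2 -0.4 -0. ] q6 2.13 0.0398
tilt fix deg wy,wz [ 0.02 -0.01]
```

Emit:
arm_command(plan=[[[0, 0.005, 0.0035, 0, 0, 0, 0.04], [0.02, 0, 0, 0, 0, 0, 0.04], [0.02, 0, 0, 0, 0, 0, 0.04], [0.02, 0, 0, 0, 0, 0, 0.04], [0.012, 0, 0, 0, 0, 0, 0.04], [0, 0, 0, 0, 0, 0, 0.04], [0, 0, 0, 0, 0, 0, 0.04]]])

```text
t: 11.13
tool_pos: [0.544, -0.1607, 0.1037]
tool_rot: [-1.636, 0.863, 1.639]
contact_force: [-0.5, -0.3, 0.5]
opening: 0.0402
```

```bash
python3 rel.py 0.5472 -0.1608 0.098; python3 - <<'E'
from h import *
M,im=snap("wrist","w4.png")
pts("wrist",M,["orange_nut_centre","orange_tip"])
E
```

```text
11.1333 TCP [ 0.544  -0.1607  0.1037] x [-0.002  0.    -1.   ] yang -145.5 rel [ 0.0057 -0.0026 -0.0019] F [-0.5 -0.3  0.5] q6 2.12 0.0402
tilt fix deg wy,wz [ 0.06 -0.08]
wrist orange_nut_centre 0.67 [ 0.5486 -0.1627  0.1194]
wrist orange_tip 0.56 [ 0.5449 -0.162   0.1407]
```

View pics/w4.png

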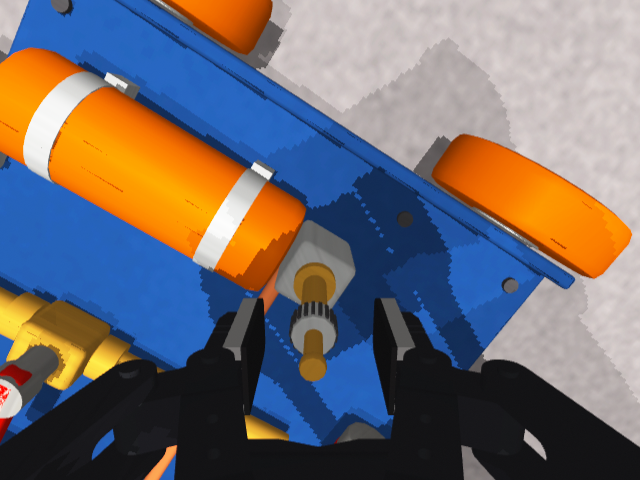

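The wrist view shows the nut at (313, 330), between the fingers and about 2.5 mm off centre. I'll centre, go down 5 mm and close.

Emit:
arm_command(plan=[[[0.005, -0.0025, -0.002, 0, 0, 0, 0.04], [0, 0, 0, 0, 0, 0, 0.01], [0, 0, 0, 0, 0, 0, 0.005], [0, 0, 0, 0, 0, 0, 0.005], [0, 0, 0, 0, 0, 0, 0.005], [0, 0, 0, 0, 0, 0, 0.005]]], squeeze=25)

```text
t: 11.78
tool_pos: [0.5482, -0.1637, 0.1032]
tool_rot: [-1.64, 0.868, 1.637]
contact_force: [0.2, 0.3, -2.4]
opening: 0.014
```

```bash
python3 rel.py 0.5472 -0.1608 0.098
```

```text
11.7833 TCP [ 0.5482 -0.1637  0.1032] x [-0.001 -0.006 -1.   ] yang -145.5 rel [ 0.0052 -0.0008  0.003 ] F [ 0.2  0.3 -2.4] q6 2.12 0.014
tilt fix deg wy,wz [-0.25 -0.27]
```

Emit:
arm_command(plan=[[[0, 0, 0, 0, 0, 0, 0.03], [0, 0, 0, 0, 0, 0, 0.03], [0.003, 0, 0.0015, 0, 0, 0, 0.03], [0.003, 0, 0.0015, 0, 0, 0, 0.03], [0, 0, 0, 0, 0, 0, 0.03]]])

```text
t: 12.2
tool_pos: [0.548, -0.1611, 0.0982]
tool_rot: [-1.644, 0.867, 1.634]
contact_force: [-0.3, 0.2, 0.3]
opening: 0.0303
```

```bash
python3 rel.py 0.5475 -0.1615 0.098
```

```text
12.2 TCP [ 0.548  -0.1611  0.0982] x [ 0.002 -0.007 -1.   ] yang -145.5 rel [ 0.0002  0.0007 -0.    ] F [-0.3  0.2  0.3] q6 2.13 0.0303
tilt fix deg wy,wz [-0.41 -0.11]
```

Emit:
arm_command(plan=[[[0, 0, 0, 0, 0, 0, 0.005], [0, 0, 0, 0, 0, 0, 0.005], [0, 0, 0, 0, 0, 0, 0.005], [0, 0, 0, 0, 0, 0, 0.005], [0, 0, 0, 0, 0, 0, 0.005], [-0.0001, 0, 0, -5, 0, 0, 0.005], [-0.0001, 0, 0, -5, 0, 0, 0.005], [-0.0001, 0, 0, -5, 0, 0, 0.005], [-0.0001, 0, 0, -5, 0, 0, 0.005], [-0.0001, 0, 0, -5, 0, 0, 0.005], [-0.0001, 0, 0, -5, 0, 0, 0.005]]], squeeze=30)

```text
t: 13.12
tool_pos: [0.5466, -0.1621, 0.0983]
tool_rot: [-1.991, 0.438, 1.99]
contact_force: [-0.5, -1.1, 0.6]
opening: 0.0141
```

```bash
python3 rel.py 0.5475 -0.1615 0.098
```

```text
13.1167 TCP [ 0.5466 -0.1621  0.0983] x [-0.001 -0.009 -1.   ] yang -114.3 rel [ 0.0003 -0.001  -0.0006] F [-0.5 -1.1  0.6] q6 1.58 0.0141
tilt fix deg wy,wz [-0.13 -0.49]
```

Emit:
arm_command(plan=[[[-0.0006, 0, 0, -5, 0, 0, 0.005], [-0.0003, 0, 0, -5, 0, 0, 0.005], [-0.0003, 0, 0, -5, 0, 0, 0.005], [-0.0003, 0, 0, -5, 0, 0, 0.005], [-0.0003, 0, 0, -5, 0, 0, 0.005], [-0.0003, 0, 0, -5, 0, 0, 0.005], [-0.0003, 0, 0, -5, 0, 0, 0.005], [-0.0003, 0, 0, -5, 0, 0, 0.005], [-0.0003, 0, 0, -5, 0, 0, 0.005], [-0.0003, 0, 0, -5, 0, 0, 0.005]]])

```text
t: 13.95
tool_pos: [0.5466, -0.1629, 0.0999]
tool_rot: [1.939, 0.478, -1.946]
contact_force: [1.7, -0.7, -1.6]
opening: 0.0134
```

```bash
python3 rel.py 0.5475 -0.1615 0.098
```

```text
13.95 TCP [ 0.5466 -0.1629  0.0999] x [-0.001 -0.01  -1.   ] yang -61.8 rel [ 0.0018 -0.0008 -0.0015] F [ 1.7 -0.7 -1.6] q6 0.67 0.0134
tilt fix deg wy,wz [ 0.31 -0.49]
```

Emit:
arm_command(plan=[[[-0.0002, 0, 0, -5, 0, 0, 0.005], [-0.0002, 0, 0, -5, 0, 0, 0.005], [-0.0002, 0, 0, -5, 0, 0, 0.005], [-0.0002, 0, 0, -5, 0, 0, 0.005], [-0.0002, 0, 0, -5, 0, 0, 0.005], [-0.0002, 0, 0, -5, 0, 0, 0.005], [-0.0002, 0, 0, -5, 0, 0, 0.005], [-0.0002, 0, 0, -5, 0, 0, 0.005], [-0.0002, 0, 0, -5, 0, 0, 0.005], [-0.0002, 0, 0, -5, 0, 0, 0.005], [-0.0002, 0, 0, -5, 0, 0, 0.005], [-0.0002, 0, 0, -5, 0, 0, 0.005], [-0.0002, 0, 0, -5, 0, 0, 0.005], [-0.0002, 0, 0, -5, 0, 0, 0.005]]])

```text
t: 15.12
tool_pos: [0.5477, -0.1635, 0.1014]
tool_rot: [1.053, 1.289, -1.064]
contact_force: [-0.6, -0.1, 0.0]
opening: 0.013
```

```bash
python3 rel.py 0.5475 -0.1615 0.098
```

```text
15.1167 TCP [ 0.5477 -0.1635  0.1014] x [ 0.002 -0.01  -1.   ] yang 11.5 rel [ 0.0034  0.0002 -0.002 ] F [-0.6 -0.1  0. ] q6 -0.61 0.013
tilt fix deg wy,wz [ 0.6  -0.02]
```

Emit:
arm_command(plan=[[[-0.0002, 0, 0, -5, 0, 0, 0.005], [-0.0002, 0, 0, -5, 0, 0, 0.005], [-0.0002, 0, 0, -5, 0, 0, 0.005], [-0.0002, 0, 0, -5, 0, 0, 0.005], [-0.0002, 0, 0, -5, 0, 0, 0.005], [-0.0002, 0, 0, -5, 0, 0, 0.005], [-0.0002, 0, 0, -5, 0, 0, 0.005], [-0.0002, 0, 0, -5, 0, 0, 0.005], [-0.0002, 0, 0, -5, 0, 0, 0.005], [-0.0002, 0, 0, -5, 0, 0, 0.005], [-0.0002, 0, 0, -5, 0, 0, 0.005], [-0.0002, 0, 0, -5, 0, 0, 0.005]]])

```text
t: 16.12
tool_pos: [0.5485, -0.1627, 0.102]
tool_rot: [0.21, 1.554, -0.22]
contact_force: [0.9, -0.7, -1.3]
opening: 0.0137
```

```bash
python3 rel.py 0.5475 -0.1615 0.098; python3 -c "
from h import *
print(ctrl.get_obs()['wrist_torque'],ctrl.get_obs()['effort'])"
```

```text
16.1167 TCP [ 0.5485 -0.1627  0.102 ] x [ 0.005 -0.007 -1.   ] yang 74.3 rel [ 0.004   0.001  -0.0013] F [ 0.9 -0.7 -1.3] q6 -1.71 0.0137
tilt fix deg wy,wz [0.4  0.32]
[ 0.06999407 -0.00733829 -0.076615  ] [ 2.38187928e-01 -3.58423090e+01 -3.42628562e+01 -9.67231375e-03
 -1.35734794e-02  8.46803561e-01]
```

Emit:
arm_command(plan=[[[-0.0006, 0, 0, -5, 0, 0, 0.005], [-0.0004, 0, 0, -5, 0, 0, 0.005], [-0.0003, 0, 0, -5, 0, 0, 0.005], [-0.0003, 0, 0, -5, 0, 0, 0.005], [-0.0003, 0, 0, -5, 0, 0, 0.005], [-0.0003, 0, 0, -5, 0, 0, 0.005]]])

```text
t: 16.62
tool_pos: [0.5489, -0.162, 0.1027]
tool_rot: [-0.222, 1.554, 0.211]
contact_force: [-0.0, 0.3, 0.5]
opening: 0.0134
```

```bash
python3 rel.py 0.5475 -0.1615 0.098; python3 -c "
from h import *
print(ctrl.get_obs()['wrist_torque'],ctrl.get_obs()['effort'][5])"
```

```text
16.6167 TCP [ 0.5489 -0.162   0.1027] x [ 0.007 -0.006 -1.   ] yang 105.8 rel [ 0.0047  0.0009 -0.0012] F [-0.   0.3  0.5] q6 -2.26 0.0134
tilt fix deg wy,wz [0.27 0.43]
[ 0.06552864  0.04557614 -0.04115669] 0.843698401004076
```

Emit:
arm_command(plan=[[[-0.0002, 0, 0, -5, 0, 0, 0.005], [-0.0002, 0, 0, -5, 0, 0, 0.005], [-0.0001, 0, 0, -5, 0, 0, 0.005]]])

```text
t: 16.87
tool_pos: [0.5484, -0.1618, 0.1028]
tool_rot: [-0.436, 1.524, 0.426]
contact_force: [-1.6, -0.5, 2.8]
opening: 0.0137
```

```bash
python3 rel.py 0.5475 -0.1615 0.098; python3 -c "
from h import *
print(ctrl.get_obs()['wrist_torque'],ctrl.get_obs()['effort'][5])"
```

```text
16.8667 TCP [ 0.5484 -0.1618  0.1028] x [ 0.005 -0.005 -1.   ] yang 121.5 rel [ 0.0048  0.0008 -0.0006] F [-1.6 -0.5  2.8] q6 -2.54 0.0137
tilt fix deg wy,wz [0.1 0.4]
[-0.0116987   0.20819305 -0.36499818] 0.5469487980008125
```

The wrist torque has jumped to 0.36 N m after 267° of turning, so the nut is at its upper stop. I'll release, rise and look.

Emit:
arm_command(plan=[[[0, 0, 0, -4, 0, 0, 0.005], [0, 0, 0, 0, 0, 0, 0.035], [0, 0, 0, 0, 0, 0, 0.035], [0, 0, 0, 0, 0, 0, 0.035], [-0.02, 0, 0, 0, 0, 0, 0.035], [-0.03, 0, 0, 0, 0, 0, 0.035], [-0.03, 0, 0, 0, 0, 0, 0.035], [-0.005, 0, 0, 0, 0, 0, 0.0], [0, 0, 0, 0, 0, 0, 0.0], [0, 0, 0, 0, 0, 0, 0.0], [0, 0, 0, 0, 0, 0, 0.0]]])

```text
t: 17.78
tool_pos: [0.5472, -0.1601, 0.1879]
tool_rot: [-0.484, 1.515, 0.479]
contact_force: [-0.6, 0.2, 0.0]
opening: 0.0
```

```bash
python3 rel.py 0.5475 -0.1615 0.146; python3 - <<'E'
from h import *
M,im=snap("wrist","w5.png")
pts("wrist",M,["orange_nut_centre","orange_tip"])
for p in ([.5475,-.1615,.142],[.5475,-.1615,.1215]): print(proj("wrist",M,p))
E
```

```text
17.7833 TCP [ 0.5472 -0.1601  0.1879] x [ 0.002 -0.002 -1.   ] yang 125.2 rel [ 0.0419 -0.0012 -0.0006] F [-0.6  0.2  0. ] q6 -2.6 0.0
tilt fix deg wy,wz [0.05 0.18]
wrist orange_nut_centre 0.75 [ 0.5475 -0.1649  0.1252]
wrist orange_tip 0.82 [ 0.5482 -0.1585  0.1406]
wrist orange_tip 0.53 [0.5415 0.0569 0.1183]
(np.float64(314.1555533144509), np.float64(273.5901115932975))
(np.float64(314.63859943807273), np.float64(259.85786109335015))
```

View pics/w5.png

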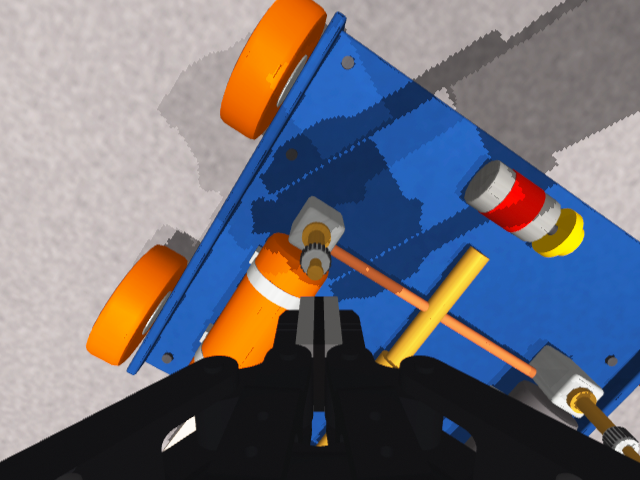

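The tip is at (316, 272), right where I projected it, and the nut now sits closer below it. I'm going down to just above the tip.

Emit:
arm_command(plan=[[[0.015, -0.001, 0, 0, 0, 0, 0], [0.015, 0, 0, 0, 0, 0, 0], [0.007, 0, 0, 0, 0, 0, 0], [0, 0, 0, 0, 0, 0, 0], [0, 0, 0, 0, 0, 0, 0]]])

```text
t: 18.35
tool_pos: [0.5456, -0.1601, 0.1446]
tool_rot: [-0.48, 1.521, 0.484]
contact_force: [0.0, 0.5, 0.4]
opening: -0.0001
```

```bash
python3 rel.py 0.5473 -0.161 0.142
```

```text
18.35 TCP [ 0.5456 -0.1601  0.1446] x [-0.005  0.001 -1.   ] yang 125.2 rel [ 0.0025 -0.0018  0.0009] F [0.  0.5 0.4] q6 -2.6 -0.0001
tilt fix deg wy,wz [-0.19 -0.22]
```

Emit:
arm_command(plan=[[[0.002, -0.0015, 0.0005, 0, 0, 0, 0], [0.002, 0, 0, 0, 0, 0, 0], [0.002, 0, 0, 0, 0, 0, 0], [0.002, 0, 0, 0, 0, 0, 0]]])

```text
t: 18.68
tool_pos: [0.5475, -0.1613, 0.1386]
tool_rot: [-0.48, 1.52, 0.483]
contact_force: [-2.9, 1.3, 4.9]
opening: 0.0
```

Emit:
arm_command(plan=[[[0.002, 0, 0, 0, 0, 0, 0], [0.002, 0, 0, 0, 0, 0, 0]]])

```text
t: 18.85
tool_pos: [0.5479, -0.1615, 0.1373]
tool_rot: [-0.481, 1.52, 0.483]
contact_force: [-6.5, 1.8, 13.3]
opening: -0.0003
```

It's at the bottom stop: 13 N, 4.7 mm down. Holding for over a second.

Emit:
arm_command(plan=[[[0.0015, 0, 0, 0, 0, 0, 0], [0.0015, 0, 0, 0, 0, 0, 0], [0.0015, 0, 0, 0, 0, 0, 0], [0.0015, 0, 0, 0, 0, 0, 0], [0.0015, 0, 0, 0, 0, 0, 0], [0.0015, 0, 0, 0, 0, 0, 0]]])

```text
t: 19.35
tool_pos: [0.5483, -0.1616, 0.1374]
tool_rot: [-0.482, 1.52, 0.483]
contact_force: [-4.7, 2.8, 8.1]
opening: -0.0001
```

Emit:
arm_command(plan=[[[0.0015, 0, 0, 0, 0, 0, 0], [0.0015, 0, 0, 0, 0, 0, 0], [0.0015, 0, 0, 0, 0, 0, 0], [0.0015, 0, 0, 0, 0, 0, 0], [0.0015, 0, 0, 0, 0, 0, 0], [0.0015, 0, 0, 0, 0, 0, 0], [0.0015, 0, 0, 0, 0, 0, 0], [0.0015, 0, 0, 0, 0, 0, 0]]])

```text
t: 20.02
tool_pos: [0.5483, -0.1616, 0.1374]
tool_rot: [-0.483, 1.522, 0.483]
contact_force: [-4.7, 2.6, 7.4]
opening: 0.0002
```

Emit:
arm_command(plan=[[[-0.01, 0, 0, 0, 0, 0, 0], [-0.03, 0, 0, 0, 0, 0, 0], [-0.03, 0, 0, 0, 0, 0, 0], [-0.03, 0, 0, 0, 0, 0, 0], [-0.01, 0, 0, 0, 0, 0, 0], [0, 0, 0, 0, 0, 0, 0], [0, 0, 0, 0, 0, 0, 0]]])

```text
t: 20.6
tool_pos: [0.5498, -0.1617, 0.2524]
tool_rot: [-0.485, 1.518, 0.481]
contact_force: [-0.4, -0.9, -0.4]
opening: 0.0007
```

```bash
python3 rel.py 0.5473 -0.161 0.142; python3 - <<'E'
from h import *
M,im=snap("wrist")
pts("wrist",M,["handle_axis","handle_end","orange_nut_centre","orange_tip","grey_nut_centre"])
cv2.imwrite("pics/w6.png",im[:,:,::-1])
E
```

```text
20.6 TCP [ 0.5498 -0.1617  0.2524] x [-0.001 -0.003 -1.   ] yang 125.3 rel [ 0.1104  0.0023 -0.0013] F [-0.4 -0.9 -0.4] q6 -2.6 0.0007
tilt fix deg wy,wz [-0.14  0.12]
wrist handle_axis 0.87 [ 0.631  -0.0498  0.0896]
wrist handle_end 0.21 [ 0.5609 -0.1636  0.0296]
wrist orange_nut_centre 0.86 [ 0.5494 -0.1602  0.1236]
wrist orange_tip 0.77 [ 0.5468 -0.1601  0.1431]
wrist grey_nut_centre 0.87 [0.5381 0.0615 0.118 ]
```

View pics/w6.png

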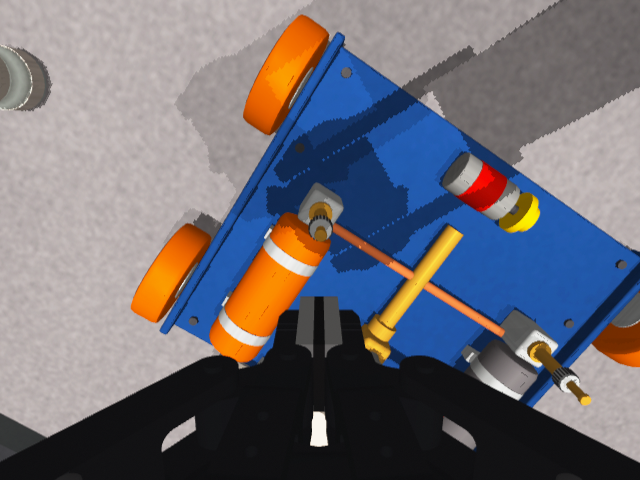

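The pin is back up (tip at 0.143), the nut is at about 0.122–0.124, and the robot touches nothing. Handing in.

```bash
python3 -c "
from h import *
print(finish_job())"
```

```text
the job is handed in; nothing more can be done
None
```

The orange reservoir was made safe in the order asked and handed in at about 21 s of the 72 s; no verdict was reported.

- **Air supply:** I swung the red handle clockwise until it met its stop, where the force rose to 17 N. The wrist picture then showed the bar crosswise to the pipe.
- **Lock nut:** I unscrewed it in one grip of about 267°. The torque jumped to 0.36 N m at the stop, and the nut then measured about 6–9 mm higher, against about 5 mm expected. The network's position is only good to about 4 mm.
- **Valve tip:** I pressed it about 4.6 mm down and held it for about 1.2 s. The force was 13 N at first and 7–8 N during the hold, above the 5.6 N the spring needs at the bottom. After release the tip measured 143 mm, so it sprang back.

**Last checks:** The gripper was clear at 25 cm and touched nothing. I never touched the grey valve, screwdriver, wheel or jar. In the last wrist picture the network's handle-end point was a low-confidence false hit because the gripper hid the handle. The handle was therefore last confirmed just after I turned it.

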